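# Bolt the germination chest shut

### The job

Bolt the lid of the germination chest: slide the barrel bolt across until its handle meets the stop on the keeper, then turn the handle right down into the keeper's notch and leave it there, fully home, with your hand off it. The keeper sits a little off from chest to chest, so feel for it, and go gently: never force the handle against the keeper or its rail, and leave the dishes, tubes and seedling where they stand.

Things in the scene. Friction and masses are not known exactly. Their poses are not given: they have to be found in the camera images.
- chest: Aluminium box with a white lid, 260 mm (its x) by 340 mm (its y) by 100 mm high, fixed to the bench; the lid is shut and does not move. Origin: centre of its underside, z up. On top lies a steel barrel bolt along the chest's y: its axis is at chest x = -20 mm, 22 mm above the top face (122 mm above the origin).
- rail_end (a point): Keeper-side end of the steel rail on the chest's top, at its top edge, 33 mm above the top face. The rail runs beside the bolt, 16 to 22 mm to chest +x of its axis, from here 70 mm back towards chest -y (one 2 mm gap at the lid's edge). Along it the handle tips at most 0.74 rad from upright, so it cannot be turned down there. Gives about 20 N per mm.
- keeper_nominal (a point): Where the centre of the keeper's notch should be, on the bolt's axis (65 mm of slide). The keeper was set by hand: the true notch lies up to 8 mm either way along chest y. Notch 14 mm wide for the 9 mm rod, between steel cheeks 22 to 30 mm to chest +x of the axis, tops 15 mm above the axis; on the 23 mm cheek before it the handle tips to only 0.8 rad. Floor 0.5 mm below the axis.
- stop_nominal (a point): Where the face of the stop should be, at its top edge: a steel block just past the notch, 28 mm wide centred on the bolt's axis, 46 mm above the chest's top. It belongs to the keeper and is off by the same amount. When the raised handle's rod touches it, the rod's centre is 2.5 mm past the notch's centre. Stiff, about 70 N per mm; cheeks and floor about 20 N per mm.
- handle: The bolt's handle: a steel rod 9 mm thick with an 18 mm ball on its end, ball centre 60 mm from the origin. Origin: on the bolt's axis at the handle's root, moving with the bolt. Its z runs along the rod to the ball, its y is the bolt's axis (chest y). It starts near upright; turned home it is nearly level: ball 32 mm above the chest's top, 59 mm to chest +x of the axis.
- handle_ball (a point): Centre of the 18 mm ball on the end of the bolt's handle: pinch it across the chest's y to slide the bolt, or push it. When turning, follow its arc: pressed straight down while it leans it jams under the fingers, and in a slow pinch it creeps. A push at the ball presses the rod on cheek or floor about twice as hard.
- slide (a joint): Travel of the bolt along the chest's +y, m. It starts at 0 to 0.015 (at 0 the handle stands at chest y = -20 mm) and grows as it slides towards the keeper; sliding friction about 4 N. It stays where it is left.
- turn (a joint): Angle of the handle, rad: 0 upright, growing as the ball goes over towards the chest's +x and down; fully home on the notch's floor it reads about 1.4. Friction about 0.12 N m (2 N at the ball); it stays where it is left.
- dish_stack_mid (a point): Bystander: middle of a stack of three clear round dishes, 86 mm wide and 44 mm high, standing loose on the chest's lid.
- tube_rack_mid (a point): Bystander: middle (45 mm up) of a green rack of capped tubes, 70 by 160 mm, 95 mm high, loose on the bench to the robot's left.
- seedling_pot_mid (a point): Bystander: middle (37 mm up) of a terracotta pot with a seedling, 86 mm wide, 75 mm high without leaves, loose on the bench to the robot's right.

How it is judged (in metres and radians):
On the way:
1. the bolt is slid across (50 mm or more) with its handle still up (value of joint slide above 0.05 m and value of joint turn below 0.9 rad), for 0.1 s.
At the end, for the whole second after the job is handed in: The bolt is slid across by more than 50 mm, its handle is turned down into the keeper's notch by more than 1.30 rad from upright (fully home is about 1.4), both at rest, and the robot has let go (value of joint slide above 0.05 m and value of joint turn above 1.3 rad and velocity of joint turn below 0.05 rad/s and velocity of joint slide below 0.01 m/s and contact force between handle and the fingers below 0.1 N); the robot touches nothing.
It fails at once if the handle was forced: pressed against the rail or the keeper with more than 30 N (contact force between handle and chest above 30 N).
It fails at once if the stack of dishes was disturbed (moved over 20 mm) (distance of dish_stack_mid from where it was at the start of the episode above 0.02 m).
It fails at once if the tube rack was disturbed (moved over 20 mm) (distance of tube_rack_mid from where it was at the start of the episode above 0.02 m).
It fails at once if the seedling pot was disturbed (moved over 20 mm) (distance of seedling_pot_mid from where it was at the start of the episode above 0.02 m).
It also fails if it takes over 56 s, if anything falls off the work surface, if the arm or the gripper's body presses on something with over 40 N, if the wrist force passes 120 N, or if a joint passes its speed limit or range.

### The arm

A 7-joint arm with a two-finger parallel gripper is mounted at the origin on the work surface. World frame = base frame: x ahead of the robot, y to its left, z up, the work surface at z = 0. Lengths are in mm, angles in rad, forces in N, time in s.
With the tool pointing down it reaches from about 400 to 900 mm from the base axis. Payload 5.6 kg.
Tool frame: the origin (TCP) lies midway between the tips of the shut fingers; the grasp point (between the pads) lies 19 mm behind it; z points along the fingers, y is the line along which they close (so a half turn about z gives the same grasp; the last joint's range is limited). The gripper opens to 92 mm and grips with 3 to 60 N. Pads are 20 mm wide; open, the fingers measure 128 mm over their backs; the gripper's body (75 mm by 189 mm) begins 69 mm behind the grasp point.
Start: joints at [1.201, 0.468, -0.012, 1.603, 0.006, 1.071, -0.056], TCP at [208.618, -615.62, 214.592] pointing down, gripper open.
Joint ranges: [-2.53, 2.53], [-0.31, 2.02], [-1.57, 1.55], [0.28, 2.44], [-1.29, 4.43], [0.15, 1.84], [-2.92, 2.92]. Speed limits (rad/s): [2.57, 2.57, 3.14, 3.14, 3.14, 3.14, 3.14].

### API

Orientations are given as a rotation vector (axis times angle).
In Python, from cell import robot, grip, kin, viewer gives the robot as it stands. Calls block until the motion is done:
- robot.movep(position, orientation): joint-space move of the TCP to a pose.
- robot.servo_line(position, feed=150, rotation=None): straight line of the TCP; rotation=None keeps the orientation; feed is the mean speed in mm/s.
- robot.goto_joints(angles): joint-space move.
- grip(opening, newtons=None): opening from 0.0 (shut) to 1.0 (fully open); newtons is the grip in N (None keeps the last); returns when the fingers have stopped.
- robot.hold(seconds).
- kin.ik(position, orientation): joint angles nearest the present ones, or None.
- robot.observe(): the state.
- viewer.read_camera(name): name is "scene" or "side" or "wrist"; returns the picture (420x560x3 uint8, red, green, blue); there is no depth.
- viewer.camera_info(name): a dict with "camera_matrix" (3x3 intrinsics, pixels), "R" (3x3) and "t" (3): a world point X has camera coordinates R X + t. Camera axes: x right, y down, z forward; pixel columns grow to the right and rows downward; lengths in mm; the calibration is good to about 2 mm. A picture is of the moment at which its call begins: read the wrist's pose just before it. camera_info takes no time and is no camera call; for the wrist camera it gives the pose at the moment of the call.
A pose or a line that the arm cannot do raises robot.IKError and nothing moves.
- robot.job_done(): hands the job in; it is judged then, once.
Trained networks look in the newest picture that a camera, given by its name, has taken for a name from the list of things; names that differ only in an ending like _2 or _b are one class to them, and where a whole thing is asked for, a point or a joint stands for the part that bears it (a point fixed in the world has none). Each returns a list of dicts, best first, with "confidence" (0 to 1); they miss things now and then, are a little off and sometimes report something else, mostly with a low value. They report only what shows in the picture. A call takes as long as a camera call.
- viewer.silhouettes(name, camera): "mask" (420x560 bool, what is visible of it).
- viewer.pinpoint(name, camera): "at" ([x, y, z] in mm, in the coordinates of the camera as it stood for that picture, good to about 4 mm: a listed point, or the origin of a listed thing).
The state is a dict: "t": time; "joints": joint angles; "joint_velocities": joint speeds; "joint_torque": joint torques, N m; "tcp_pos": TCP position; "tcp_rot": TCP orientation; "contact_force": force on the tool from outside, world axes, zero at the start; "wrist_torque": the same for the moment, N m; "grip_width": opening from 0.0 (shut) to 1.0 (fully open); "grip_force": force on a finger pad.
Only numpy, scipy, OpenCV 4.12 (cv2) and the standard library are available. Lean on these libraries where they do the work, as an engineer would, in place of code of your own. Each camera call takes 0.05 s, during which the arm holds its last target. There are 200 camera calls.

## Working session

There is one attempt and no reset: what is moved stays moved. The work goes in short steps, each a Python script; the robot and the scene stay as the last script left them, time stands still between calls to the robot, and variables do not carry over. Pictures are saved under pics/ and viewed, at most 10 in all, crops included, and the job is handed in when it is done.

```bash
ls; mkdir -p pics; cat > h.py <<'E'
import numpy as np, cv2
from cell import robot, grip, kin, viewer
def world(cam,p,info=None):
    i=info or viewer.camera_info(cam); R=np.array(i["R"]);t=np.array(i["t"]).ravel()
    return R.T@(np.array(p)-t)
def shot(cam,f=None):
    info=viewer.camera_info(cam); im=viewer.read_camera(cam)
    if f: cv2.imwrite("pics/"+f,im[:,:,::-1])
    return im,info
E
python3 - <<'E'
from h import *
o=robot.observe(); print(o["t"],o["tcp_pos"],o["tcp_rot"],o["contact_force"])
ims=[]
for c in ["scene","side","wrist"]:
    im,i=shot(c); ims.append(im)
    for n in ["chest","rail_end","keeper_nominal","stop_nominal","handle","handle_ball","dish_stack_mid","tube_rack_mid","seedling_pot_mid"]:
        r=viewer.pinpoint(n,c)
        if r: print(c,n,round(r[0]["confidence"],2),np.round(world(c,r[0]["at"],i)).astype(int))
a=np.hstack(ims[:2]); cv2.imwrite("pics/a.png",cv2.resize(a,(800,300))[:,:,::-1])
cv2.imwrite("pics/b.png",ims[0][:,:,::-1])
E
```

```text
pics
0.0 [ 208.38630774 -615.0343314   213.61316934] [-3.09799504e+00 -5.10605748e-01  6.70846570e-04] [-0.39469122  0.49021441 -0.27504884]
scene chest 0.85 [504  44  -2]
scene rail_end 0.77 [511  66 132]
scene keeper_nominal 0.8 [500  94 123]
scene stop_nominal 0.93 [506 100 145]
scene handle 0.59 [485  44 123]
scene handle_ball 0.53 [488  41 177]
scene dish_stack_mid 0.88 [522 -77 120]
scene tube_rack_mid 0.61 [575 412  44]
scene seedling_pot_mid 0.81 [ 473 -422   34]
side chest 0.95 [502  38   0]
side rail_end 0.89 [515  68 135]
side keeper_nominal 0.55 [503  89 122]
side stop_nominal 0.77 [500 100 148]
side handle 0.66 [484  44 121]
side handle_ball 0.61 [489  37 184]
side dish_stack_mid 0.67 [518 -82 124]
side tube_rack_mid 0.96 [572 411  42]
side seedling_pot_mid 0.9 [ 476 -428   36]
```

View pics/a.png

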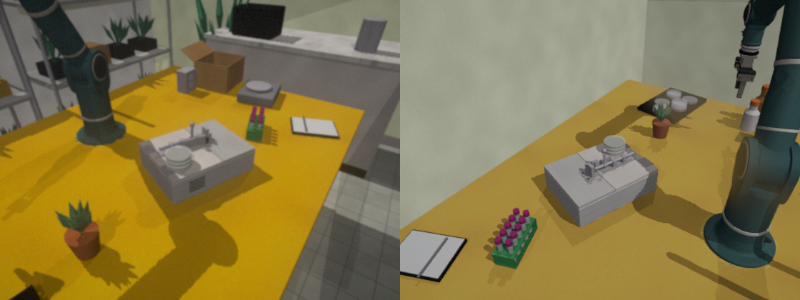

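View pics/b.png

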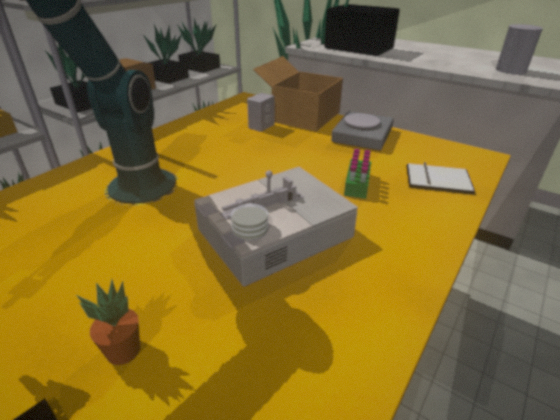

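Handle stands at scene pixel (268,178), keeper at (289,188), dishes at (250,220). The points put the chest yaw near -22°. I'll go above for a close look.

```bash
cat >> h.py <<'E'
from scipy.spatial.transform import Rotation as Ro
def toolrot(yaw,tilt=0):
    # tool z down, tool y along +chest y (yaw); tilt about chest y
    y=np.array([-np.sin(yaw),np.cos(yaw),0]); z=np.array([0,0,-1.]); x=np.cross(y,z)
    return (Ro.from_rotvec(y*tilt)*Ro.from_matrix(np.c_[x,y,z])).as_rotvec()
def toolrot2(yaw,tilt=0):
    y=np.array([-np.sin(yaw),np.cos(yaw),0]); return (Ro.from_rotvec(toolrot(yaw,tilt))*Ro.from_rotvec([0,0,np.pi])).as_rotvec()
E
python3 - <<'E'
from h import *
yaw=np.radians(-22)
for f in (toolrot,toolrot2): print(f.__name__,[np.round(kin.ik(p,f(yaw)),2) if kin.ik(p,f(yaw)) is not None else None for p in ([470,50,320],[560,70,115])])
q0=robot.observe()["joints"]
c=[(np.abs(np.array(kin.ik([470,50,320],f(yaw)))-q0).sum(),f) for f in (toolrot,toolrot2) if kin.ik([470,50,320],f(yaw)) is not None]
f=min(c,key=lambda a:a[0])[1]; print(f.__name__)
robot.movep([470,50,320],f(yaw))
N=["chest","rail_end","keeper_nominal","stop_nominal","handle","handle_ball","dish_stack_mid"]
def look(fn):
    im,i=shot("wrist",fn)
    for n in N:
        r=viewer.pinpoint(n,"wrist")
        if r: print(n,round(r[0]["confidence"],2),np.round(world("wrist",r[0]["at"],i),1))
look("w1.png"); 
robot.servo_line([440,50,320]); look("w2.png"); print(robot.observe()["t"], robot.observe()["tcp_pos"], robot.observe()["contact_force"])
E
```

```text
toolrot [array([ 0.71,  0.17, -0.98,  1.84,  0.15,  1.21,  0.88]), array([ 0.4 ,  0.59, -0.77,  1.86,  0.51,  0.9 ,  0.58])]
toolrot2 [array([ 0.47,  0.12, -0.7 ,  1.85,  0.08,  1.2 , -2.21]), array([ 0.14,  0.49, -0.41,  1.87,  0.26,  0.83, -2.36])]
toolrot
chest 0.65 [499.   46.7   5. ]
rail_end 0.57 [509.3  66.9 136. ]
keeper_nominal 0.83 [500.1  90.9 122.7]
stop_nominal 0.72 [497.4 101.2 147.8]
handle 0.56 [478.   44.5 122.4]
handle_ball 0.86 [484.5  42.5 186.1]
dish_stack_mid 0.73 [511.3 -78.2 125.8]
chest 0.85 [501.   44.7   4. ]
rail_end 0.63 [507.4  65.9 136.1]
keeper_nominal 0.65 [501.5  93.4 123.1]
stop_nominal 0.76 [500.  100.2 147.5]
handle 0.76 [478.4  46.9 120.8]
dish_stack_mid 0.8 [510.9 -79.6 124.4]
5.2083 [440.23237037  50.09567146 319.89333921] [ 0.11899087 -0.09087133  0.48495717]
```

View pics/w1.png

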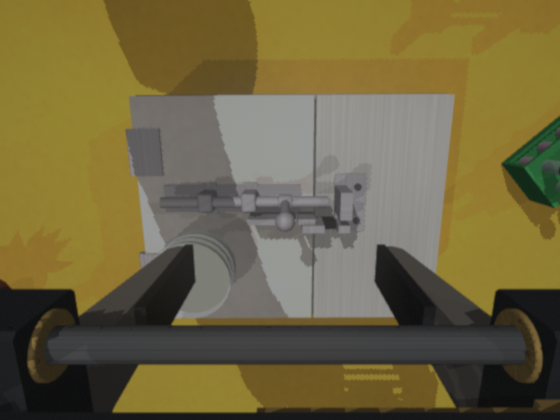

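Wrist view: the chest's top edge (131,96)-(453,94) and the bolt (row 202) run level, so -22° is right. Ball at (285,221), stop around columns 337-353. Next I triangulate the ball and stop.

```bash
python3 - <<'E'
from h import *
yaw=np.radians(-22); ey=np.array([-np.sin(yaw),np.cos(yaw),0]); ex=np.array([np.cos(yaw),np.sin(yaw),0])
I2=viewer.camera_info("wrist"); K=np.array(I2["camera_matrix"])
R2=np.array(I2["R"]);t2=np.array(I2["t"]).ravel()
d=np.array([30,0,0.]) # w1 tcp is +30 in x
R1=R2; t1=t2-R2@d
def ray(u,R,t): 
    v=R.T@np.linalg.solve(K,[*u,1]); return -R.T@t,v/np.linalg.norm(v)
def atz(u,z,R=R1,t=t1): c,v=ray(u,R,t); return c+v*(z-c[2])/v[2]
a=cv2.imread("pics/w1.png",0);b=cv2.imread("pics/w2.png",0)
for nm,u,r in [("ball",(285,221),9),("stop",(345,200),14)]:
    T=a[u[1]-r:u[1]+r+1,u[0]-r:u[0]+r+1]; m=cv2.matchTemplate(b,T,cv2.TM_CCOEFF_NORMED); m[:u[1]-70-r]=0;m[u[1]+70-r:]=0
    _,s,_,l=cv2.minMaxLoc(m); u2=(l[0]+r,l[1]+r)
    c1,v1=ray(u,R1,t1);c2,v2=ray(u2,R2,t2)
    k=np.linalg.lstsq(np.c_[v1,-v2],c2-c1,rcond=None)[0]; print(nm,u2,round(s,2),(c1+k[0]*v1).round(1),(c2+k[1]*v2).round(1))
cl=[atz(u,100) for u in [(131,96),(453,94)]]; print("corners",np.round(cl,1)); e=cl[1]-cl[0]; print(np.linalg.norm(e),np.degrees(np.arctan2(-e[0],e[1])))
org=(cl[0]+cl[1])/2+130*ex; org[2]=0; print("chest",org.round(1))
def ch(p): q=p-org; return np.round([q@ex,q@ey,p[2]],1)
print("ball ch",ch(atz((285,221),181))," axis",ch(atz((200,202),130)),"stop face",ch(atz((337,200),146)),ch(atz((353,200),146)))
big=np.hstack([cv2.resize(x[y0:y0+100,240:400],None,fx=2.5,fy=2.5,interpolation=2) for x,y0 in ((a,160),(b,180))]);cv2.imwrite("pics/z.png",big)
E
```

```text
ball (297, 250) 0.96 [485.4  43.6 176.9] [485.4  43.5 176.9]
stop (354, 225) 0.94 [503.9 105.6 113.9] [503.9 105.4 113.9]
corners [[320.5 -62.1 100. ]
 [443.6 248.2 100. ]]
333.80727267359333 -21.634486126022097
chest [502.6  44.3   0. ]
ball ch [-16.9  -7.2 181. ]  axis [-23.  -94.6 130. ] stop face [-28.6  43.9 146. ] [-28.6  59.6 146. ]
```

View pics/z.png

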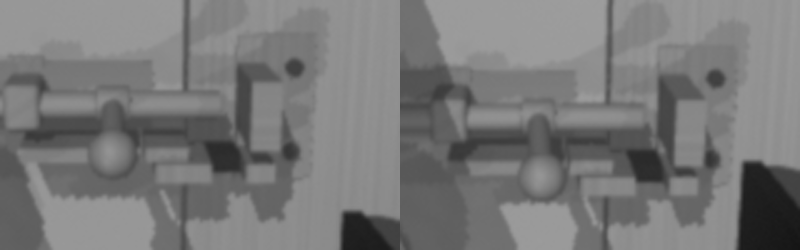

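Ball triangulates to (485,43.7,~178), which fits the 182 mm expected. The stop face is about 50 mm of travel away. Now pinch and slide most of the way.

```bash
python3 - <<'E'
from h import *
yaw=np.radians(-21.9); ey=np.array([-np.sin(yaw),np.cos(yaw),0]); r=toolrot(yaw)
B=np.array([484.8,43.8,180.])
def st(m): o=robot.observe(); print(m,round(o["t"],2),o["tcp_pos"].round(1) if hasattr(o["tcp_pos"],"round") else o["tcp_pos"],np.round(o["contact_force"],1),round(o["grip_width"],3),np.round(o["grip_force"],1))
robot.movep(B+[0,0,40],r); grip(0.45); st("above")
robot.servo_line(B+[0,0,-19],feed=80); st("down")
grip(0.0,12); robot.hold(.1); st("pinched")
P=np.array(robot.observe()["tcp_pos"])
robot.servo_line(P+ey*20,feed=40); st("20")
robot.servo_line(P+ey*38,feed=40); st("38")
shot("wrist","p.png"); shot("side","s.png")
cv2.imwrite("pics/ps.png",np.hstack([cv2.resize(cv2.imread("pics/p.png"),(400,300)),cv2.resize(cv2.imread("pics/s.png")[190:310,180:340],(400,300))]))
E
```

```text
above 6.58 [484.8  43.8 219.9] [ 0.1 -0.2 -0.2] 0.452 0.0
down 7.47 [485.1  44.  161.3] [0.1 0.5 0.6] 0.455 0.0
pinched 8.06 [484.9  43.5 161.2] [-0.5 -0.8  4. ] 0.183 12.0
20 8.7 [492.4  62.2 161.2] [-1.  -1.6  3.4] 0.181 12.0
38 9.3 [499.2  79.  161.2] [-1.2 -1.2  2.6] 0.181 12.0
```

View pics/ps.png

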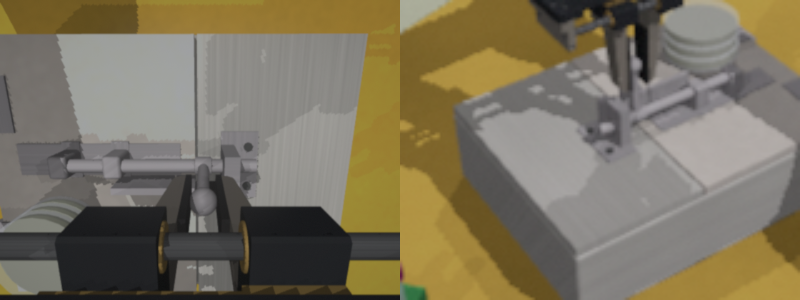

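The bolt followed. In the wrist view the ball sits between the fingers just short of the stop, with the finger tips above it. Now feel for the stop.

```bash
python3 - <<'E'
from h import *
yaw=np.radians(-21.9); ey=np.array([-np.sin(yaw),np.cos(yaw),0])
P=np.array([484.9,43.5,161.2]); L=[]
for s in np.arange(38.3,64,0.25):
    robot.servo_line(P+ey*s,feed=12); o=robot.observe(); f=np.array(o["contact_force"])@ey
    L.append((round(s,2),round((np.array(o["tcp_pos"])-P)@ey,2),round(f,1)))
    if f<-8.5: break
print(L[:3],L[-8:],o["t"],len(L),o["grip_width"],np.round(o["contact_force"],1))
E
```

```text
[(np.float64(38.3), np.float64(38.32), np.float64(-3.0)), (np.float64(38.55), np.float64(38.35), np.float64(-2.7)), (np.float64(38.8), np.float64(38.4), np.float64(-4.0))] [(np.float64(50.05), np.float64(49.98), np.float64(-3.4)), (np.float64(50.3), np.float64(50.05), np.float64(-5.0)), (np.float64(50.55), np.float64(50.04), np.float64(-6.3)), (np.float64(50.8), np.float64(50.08), np.float64(-6.4)), (np.float64(51.05), np.float64(50.15), np.float64(-6.7)), (np.float64(51.3), np.float64(50.13), np.float64(-7.1)), (np.float64(51.55), np.float64(50.17), np.float64(-7.5)), (np.float64(51.8), np.float64(50.17), np.float64(-9.0))] 23.15 55 0.18085097515673396 [-5.1 -7.6  7.9]
```

Stop touched at 50.05 mm of travel, as the picture predicted. Back off to the notch's centre and turn along the arc with force checks.

```bash
cat > turn.py <<'E'
from h import *
yaw=np.radians(-21.9); ey=np.array([-np.sin(yaw),np.cos(yaw),0]); ex=np.array([np.cos(yaw),np.sin(yaw),0]); ez=np.array([0,0,1.])
P=np.array([484.9,43.5,161.2]); t0=0.067; N=P+ey*47.5
A=N-60*np.sin(t0)*ex-60*np.cos(t0)*ez      # axis, shifted by the tool offset
def pose(t): return A+60*np.sin(t)*ex+60*np.cos(t)*ez
def fr(t): o=robot.observe(); f=np.array(o["contact_force"]); d=np.array(o["tcp_pos"])-A
E
python3 - <<'E'
from turn import *
grip(0.0,20)
robot.servo_line(N,feed=20); robot.hold(.1); o=robot.observe(); f0=np.array(o["contact_force"]); print(o["t"],f0.round(1),((np.array(o["tcp_pos"])-P)@ey).round(2))
for t in np.r_[np.arange(.2,.66,.15),np.arange(.7,1.42,.06)]:
    robot.servo_line(pose(t),feed=40); o=robot.observe(); f=np.array(o["contact_force"])-f0
    tg=np.cos(t)*ex-np.sin(t)*ez; rd=np.sin(t)*ex+np.cos(t)*ez; d=np.array(o["tcp_pos"])-A
    print(round(t,2),"act",round(np.arctan2(d@ex,d@ez),2),"tan",round(f@tg,1),"rad",round(f@rd,1),"y",round(f@ey,1),round(o["grip_width"],3),round(o["t"],1))
    if f@tg<-9 or abs(f@ey)>9 or abs(f@rd)>14: print("stop"); break
E
```

```text
23.8333 [ 2.2  3.5 -0.8] 48.91
0.2 act 0.2 tan -1.0 rad 0.8 y -0.1 0.178 24.2
0.35 act 0.36 tan 0.4 rad -0.7 y -0.2 0.176 24.6
0.5 act 0.51 tan 0.6 rad -1.3 y -0.7 0.181 24.9
0.65 act 0.66 tan 1.5 rad 0.2 y -1.3 0.176 25.3
0.7 act 0.71 tan -0.2 rad 0.0 y -2.1 0.177 25.6
0.76 act 0.77 tan 0.2 rad 0.5 y -1.5 0.177 25.8
0.82 act 0.83 tan 0.6 rad 1.6 y -1.8 0.17 26.1
0.88 act 0.89 tan -0.4 rad 2.0 y -2.6 0.178 26.3
0.94 act 0.95 tan 0.7 rad 2.8 y -2.2 0.181 26.6
1.0 act 1.01 tan 0.4 rad 3.2 y -2.6 0.176 26.8
1.06 act 1.07 tan -0.2 rad 4.5 y -2.3 0.175 27.1
1.12 act 1.13 tan -0.7 rad 4.8 y -2.1 0.176 27.3
1.18 act 1.19 tan 0.7 rad 5.1 y -2.4 0.174 27.6
1.24 act 1.25 tan -1.3 rad 6.1 y -2.8 0.175 27.8
1.3 act 1.31 tan -1.5 rad 5.3 y -2.4 0.175 28.1
1.36 act 1.37 tan -0.7 rad 5.3 y -3.2 0.178 28.3
```

It passed the cheek freely. Continue until the floor is felt, then look.

```bash
python3 - <<'E'
from turn import *
f0=np.array([2.2,3.5,-.8])
for t in np.arange(1.40,1.56,.03):
    robot.servo_line(pose(t),feed=30); o=robot.observe(); f=np.array(o["contact_force"])-f0
    tg=np.cos(t)*ex-np.sin(t)*ez; d=np.array(o["tcp_pos"])-A
    print(round(t,2),"act",round(np.arctan2(d@ex,d@ez),3),"tan",round(f@tg,1),"y",round(f@ey,1),"tcpz",round(o["tcp_pos"][2],1),round(o["grip_width"],3),round(o["t"],1))
    if f@tg<-6: print("floor"); break
for c in ("side","scene","wrist"):
    im,i=shot(c,c+"3.png")
    for n in ("handle","handle_ball"):
        r=viewer.pinpoint(n,c)
        if r: print(c,n,round(r[0]["confidence"],2),world(c,r[0]["at"],i).round(1))
g=lambda f,y,x:cv2.resize(cv2.imread("pics/"+f)[y:y+120,x:x+160],(400,300))
cv2.imwrite("pics/t.png",np.hstack([g("side3.png",190,180),cv2.resize(cv2.imread("pics/wrist3.png"),(400,300))]))
E
```

```text
1.4 act 1.411 tan -0.6 y -2.4 tcpz 111.0 0.177 28.6
1.43 act 1.439 tan -1.3 y -3.1 tcpz 109.2 0.18 28.8
1.46 act 1.47 tan -1.7 y -2.5 tcpz 107.4 0.176 29.1
1.49 act 1.497 tan -5.4 y -2.9 tcpz 105.8 0.178 29.3
1.52 act 1.521 tan -6.3 y -3.8 tcpz 104.3 0.178 29.6
floor
side handle 0.56 [499.8  84.8 119.8]
side handle_ball 0.46 [558.7  63.  130.9]
scene handle_ball 0.42 [554.9  66.1 130. ]
wrist handle 0.19 [550.6  69.8 132.8]
wrist handle_ball 0.73 [554.6  67.8 131.4]
```

View pics/t.png

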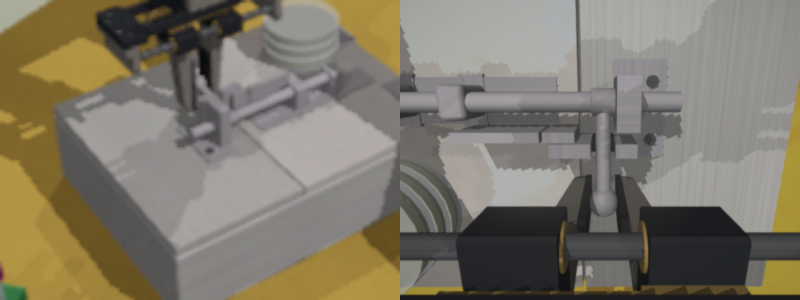

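The handle lies down between the cheeks with the ball at z≈131 mm, which is 1.4 rad, and the floor was felt. Release, back off and check.

```bash
python3 - <<'E'
from turn import *
grip(0.4); p=np.array(robot.observe()["tcp_pos"])
robot.servo_line(p+[0,0,120],feed=120); robot.servo_line(p+[0,0,120]-60*ex,feed=120); robot.hold(.1)
o=robot.observe(); print(o["t"],np.round(o["contact_force"],1),o["grip_width"])
im1,i1=shot("wrist","v1.png")
for n in ("handle","handle_ball","dish_stack_mid"):
    r=viewer.pinpoint(n,"wrist"); 
    if r: print(n,round(r[0]["confidence"],2),world("wrist",r[0]["at"],i1).round(1))
robot.servo_line(p+[0,0,120]-100*ex,feed=120); im2,i2=shot("wrist","v2.png")
r=viewer.pinpoint("handle_ball","wrist"); print([ (round(x["confidence"],2),world("wrist",x["at"],i2).round(1)) for x in r[:1]])
im,i=shot("side","v3.png"); r=viewer.pinpoint("handle_ball","side"); print([ (round(x["confidence"],2),world("side",x["at"],i).round(1)) for x in r[:1]])
import pickle; pickle.dump((i1,i2),open("i.pkl","wb"))
g=lambda f:cv2.resize(cv2.imread("pics/"+f),(400,300))
cv2.imwrite("pics/v.png",np.vstack([np.hstack([g("v1.png"),g("v2.png")]),np.hstack([cv2.resize(cv2.imread("pics/v3.png")[190:310,180:340],(400,300))]*2)]))
E
```

```text
32.3917 [0.  0.1 0.2] 0.40175441606398543
handle 0.72 [496.9  90.5 121.1]
handle_ball 0.75 [554.5  69.9 132.3]
[(0.69, array([553.2,  70.1, 133.2]))]
[(0.41, array([554.4,  63.6, 131.1]))]
```

View pics/v.png

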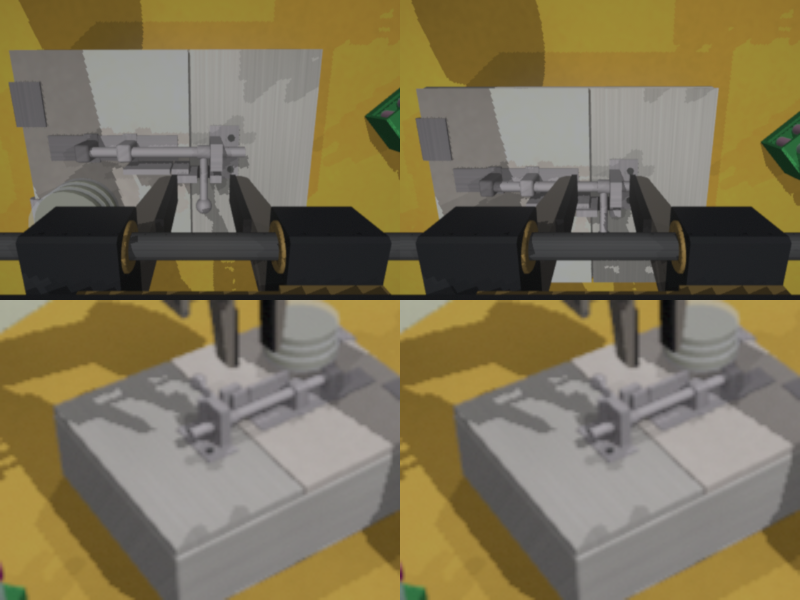

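Handle is down with the ball at z≈132 in every view (1.30 rad would be 138), and the dishes are in place. A light touch on top of the ball with shut fingers confirms it.

```bash
python3 - <<'E'
from turn import *
r=toolrot(yaw); B=np.array([554.3,68.5,0])
p=np.array(robot.observe()["tcp_pos"])
grip(0.0,10); robot.servo_line(B+[0,0,200],feed=150); robot.servo_line(B+[0,0,150],feed=80); robot.hold(.1)
f0=np.array(robot.observe()["contact_force"])
for z in np.arange(149,134,-.7):
    robot.servo_line(B+[0,0,z],feed=20); o=robot.observe(); f=(np.array(o["contact_force"])-f0)
    if z<144 or f[2]>2: print(round(z,1),round(o["tcp_pos"][2],2),f.round(1))
    if f[2]>6 or o["t"]>47: break
robot.servo_line(B+[0,0,220],feed=150); robot.hold(.3); o=robot.observe(); print(o["t"],np.round(o["contact_force"],1))
E
```

```text
143.4 143.37 [-1.8  0.2 -0.3]
142.7 142.63 [-1.3  0.4  0.6]
142.0 141.93 [-1.2  0.7 -0.3]
141.3 141.24 [-1.8  0.4  0.3]
140.6 140.54 [-1.7  0.8 -0.5]
139.9 140.13 [-1.5 -0.4  2.1]
139.2 139.6 [-0.9 -0.4  5.3]
138.5 139.1 [-3.  -1.   6.9]
40.6333 [0.3 0.  0. ]
```

The ball's top was felt at z≈140, so its centre is at about 131 and the handle is fully home. Handing in.

```bash
python3 -c "
from cell import robot
print(robot.job_done())"
```

```text
the job is handed in; nothing more can be done
None
```

The lid is bolted: the bolt slid about 48 mm after touching the stop, and the handle is turned down to about 1.4 rad in the notch. The hand is clear, and the job was handed in just after 40.6 s; the hand-in returned no verdict.

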